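Rehang the row of hardware bins from the carrier on the bench rail in the same order

ROBOT

A 6-joint arm with a two-finger parallel gripper is mounted at the origin on a cart in front of the work surface, level with it; the furniture and walls round the work are solid. World frame = base frame: x ahead of the robot, y to its left, z up, the work surface at z = 0. Lengths are in m, angles in degrees, forces in N, time in s.
With the tool pointing down it reaches from about 0.275 to 0.825 m from the base axis. Payload 5.2 kg.
Tool frame: the origin (TCP) lies midway between the tips of the shut fingers; the grasp point (between the pads) lies 19 mm behind it; z points along the fingers, y is the line along which they close (so a half turn about z gives the same grasp; the last joint's range is limited). The gripper opens to 93 mm and grips with 3 to 60 N. Pads are 15 mm wide; open, the fingers measure 128 mm over their backs; the gripper's body (75 mm by 188 mm) begins 65 mm behind the grasp point.
Start: joints at [57.937, 14.817, 87.949, -0, 77.235, -11.62], TCP at [0.192, 0.515, 0.219] pointing down, gripper open.
Joint ranges: [-179.93, 179.93], [-52.35, 119.4], [10.71, 147.94], [-69.91, 249.91], [12.55, 155.21], [-178.61, 178.61]. Speed limits (degrees/s): [147.25, 147.25, 180, 180, 180, 180].

INTERFACE

Orientations are given as [roll, pitch, yaw] about the fixed x, y, z axes, in that order (R = Rz(yaw) Ry(pitch) Rx(roll)).
In Python, from rig import arm gives the robot as it stands.
- The arm moves only by the shell command python3 -m jog 'ROWS'. ROWS is JSON, a list of rows, each an object with "rot": the turn, a rotation vector about the world's x, y, z as a fraction of full scale, a list of three; "linear": the shift along the world's x, y, z as a fraction of full scale, a list of three; "claw": the opening, from 0 (shut) to 1 (fully open). In form: [{"rot": [wx, wy, wz], "linear": [dx, dy, dz], "claw": claw}, ...]. A call has 1 to 12 rows; each row shifts and turns the commanded pose from where the row before left it; what a row does not reach is not made up. Full scale, the value 1, is 0.02 m for a shift and 0.1 rad for a turn. A row lasts 1/8 s, in which the tool goes at most 62.5 mm and 10.7 degrees, less where a joint would pass 70% of its speed; a pose out of reach is approached as far as the arm can. A call with a number of a shift or a turn outside -1 to 1 is refused whole. A call with a gripper value outside its range is refused whole. The fingers move at their own pace and stop on an object; the grip force is fixed at half the most. Time passes only in rows, so rows that do not move let the fingers close. It gives the time, the measured TCP pose, the force, the opening and the grip force at its end, in the units of the state.
- arm.observe(): the state, without advancing time (a new reading comes with each control period).
- arm.camera(name): name is "scene" or "top" or "wrist"; returns a dict with "color" (384x512x3 uint8, red, green, blue), "z_map" (384x512 float32, m along the optical axis (not along the pixel's ray), 0 where there is no reading), "vertical_fov" (degrees; the focal length in pixels is half the picture's height over the tangent of half this angle, whatever the lens; pixels are square), "cx", "cy" (the principal point, pixels), "position" and "rotation" of the camera in the world. Camera axes: x right, y down, z forward; pixel columns grow to the right and rows downward; lengths in m; the calibration is good to about 2 mm. A picture is of the moment at which its call begins.
- arm.job_done(): hands the job in; it is judged then, once.
Trained networks look in a picture, given as the dict that the camera call returned (one of the last four; its "shot" number tells which), for a name from the list of things; names that differ only in an ending like _2 or _b are one class to them, and where a whole thing is asked for, a point or a joint stands for the part that bears it (a point fixed in the world has none). Each returns a list of dicts, best first, with "score" (0 to 1); they miss things now and then, are a little off and sometimes report something else, mostly with a low value. They report only what shows in the picture. A call takes as long as a camera call.
- arm.search_frame(picture, query): "box" ([left, top, right, bottom] in pixels, round what is visible of it).
The state is a dict: "clock": time; "joints": joint angles; "joint_vel": joint speeds; "joint_efforts": joint torques, N m; "position": TCP position; "ee_rot": TCP orientation; "wrist_force": force on the tool from outside, world axes, zero at the start; "wrist_torque": the same for the moment, N m; "gripper_width": finger opening in m; "finger_force": force on a finger pad.
Only numpy, scipy, OpenCV 4.12 (cv2) and the standard library are available. Lean on these libraries where they do the work, as an engineer would, in place of code of your own. Each camera call takes 0.05 s, during which the arm holds its last target. There are 200 camera calls.

TASK

Take the four hardware bins off the black carrier and hang them on the grey bench rail in the same left-to-right order as they hung on the carrier, one in front of each white card. Hook each bin's lip over the rail and swing it down until it hangs home and level against the rubber bumper, and never tip a bin so far that its contents would spill.

Things in the scene. Friction and masses are not known exactly. Their poses are not given: they have to be found in the camera images.
- red_bin: Loose red hopper bin with bright steel screws, 0.11 to 0.23 kg, 100 mm deep (x) x 50 wide (y) x 54 high. Origin: centre of its underside, z up, +x from the low front to the back. Grip from above on the flat outer sides at x 0 to +20, pads at z 15 to 50. Hook lip behind the back wall (x +50): bridge underside z 51, leg's inside flares from x +58 to +67 at z 37. Hangs level at the start.
- yellow_bin: Loose yellow hopper bin with dark washers, 0.11 to 0.23 kg, 100 mm deep (x) x 50 wide (y) x 54 high. Origin: centre of its underside, z up, +x from the low front to the back. Grip from above on the flat outer sides at x 0 to +20, pads at z 15 to 50. Hook lip behind the back wall (x +50): bridge underside z 51, leg's inside flares from x +58 to +67 at z 37. Hangs level at the start.
- blue_bin: Loose blue hopper bin with white nylon bushes, 0.11 to 0.23 kg, 100 mm deep (x) x 50 wide (y) x 54 high. Origin: centre of its underside, z up, +x from the low front to the back. Grip from above on the flat outer sides at x 0 to +20, pads at z 15 to 50. Hook lip behind the back wall (x +50): bridge underside z 51, leg's inside flares from x +58 to +67 at z 37. Hangs level at the start.
- green_bin: Loose green hopper bin with brass screws, 0.11 to 0.23 kg, 100 mm deep (x) x 50 wide (y) x 54 high. Origin: centre of its underside, z up, +x from the low front to the back. Grip from above on the flat outer sides at x 0 to +20, pads at z 15 to 50. Hook lip behind the back wall (x +50): bridge underside z 51, leg's inside flares from x +58 to +67 at z 37. Hangs level at the start.
- red_label: Fixed red card, 42 x 16 mm, on the carrier's sloping strip right behind the place where the red bin hangs at the start; it stays and marks that place. Origin: its centre, 91 mm behind (+x) and 54 mm above the red bin's starting origin; y along the rail.
- yellow_label: Fixed yellow card, 42 x 16 mm, on the carrier's sloping strip right behind the place where the yellow bin hangs at the start; it stays and marks that place. Origin: its centre, 91 mm behind (+x) and 54 mm above the yellow bin's starting origin; y along the rail.
- blue_label: Fixed blue card, 42 x 16 mm, on the carrier's sloping strip right behind the place where the blue bin hangs at the start; it stays and marks that place. Origin: its centre, 91 mm behind (+x) and 54 mm above the blue bin's starting origin; y along the rail.
- green_label: Fixed green card, 42 x 16 mm, on the carrier's sloping strip right behind the place where the green bin hangs at the start; it stays and marks that place. Origin: its centre, 91 mm behind (+x) and 54 mm above the green bin's starting origin; y along the rail.
- carrier: Fixed black sheet-metal carrier, 331 mm long (y) plus end handles, where the bins hang at the start in any order, 34 mm apart, at y = +126, +42, -42, -126 mm. Origin at bench level on the front face of its tongue, x away from the robot, y to the left, z up. Same section as the bench rail. Cards behind the places reach z 101. A bin is free of the tongue once lifted straight up 20 mm.
- bench_rail: Fixed grey rail, empty, beside the carrier; white cards behind its places y = +126, +42, -42, -126 mm. Frame as the carrier's: tongue x 0 to 5 mm, round top z 90.5, slot behind it to x 26; round rubber bumper for the bin's lower back, front x -4, z 49. Bin hanging home: origin x -54, z +39.6 mm, same yaw. Lowered quite level it may land on the bumper; with the front raised 0.2 rad the lip hooks with 4 mm error to -x, 8 to +x.

How it is judged:
By the outcome, as a careful person would: the job done as asked, in the order asked, and still so for the second after the job is handed in, with the robot touching nothing.
It also fails if it takes over 102 s, if anything falls off the work surface, if the arm or the gripper's body presses on something with over 40 N, if the wrist force passes 120 N, or if a joint passes its speed limit or range.

## Working session

There is one attempt and no reset: what is moved stays moved. The work goes in short steps, Python scripts to look and compute and a shell command to move; the robot and the scene stay as the last step left them, time stands still between calls to the robot, and variables do not carry over. Pictures are saved under pics/ and viewed, at most 14 in all, crops included, and the job is handed in when it is done.

```bash
mkdir -p pics; ls; cat > h.py <<'E'
import numpy as np,cv2
from rig import arm
def K(c):
    f=c["color"].shape[0]/2/np.tan(np.radians(c["vertical_fov"])/2); return f
def rotm(c):
    R=np.array(c["rotation"],float)
    if R.shape==(3,3): return R
    from scipy.spatial.transform import Rotation as Q
    return Q.from_euler('xyz',R,degrees=True).as_matrix()
def cloud(c):
    z=c["z_map"];f=K(c);v,u=np.mgrid[:z.shape[0],:z.shape[1]]
    P=np.stack([(u-c["cx"])*z/f,(v-c["cy"])*z/f,z],-1)@rotm(c).T+np.array(c["position"])
    P[z<=0]=np.nan
    return P
def save(c,n): cv2.imwrite(f"pics/{n}.png",c["color"][...,::-1])
E
python3 - <<'E'
from h import *
print(arm.observe())
for n in("scene","top"):
    c=arm.camera(n);save(c,n+"0");P=cloud(c);print(n,c["position"],c["rotation"],K(c))
    for q in["red_bin","yellow_bin","blue_bin","green_bin","red_label","yellow_label","blue_label","green_label","carrier","bench_rail"]:
        for d in arm.search_frame(c,q)[:2]:
            l,t,r,b=[int(round(x)) for x in d["box"]]
            m=np.nanmedian(P[max(t,0):b+1,max(l,0):r+1].reshape(-1,3),0)
            print(q,round(d["score"],2),[l,t,r,b],m.round(4))
E
```

```text
pics
{'clock': 0.0, 'joints': array([ 5.79377465e+01,  1.48578074e+01,  8.80108927e+01, -2.15631420e-03,
        7.72347472e+01, -1.16196402e+01]), 'joint_vel': array([ 0.03834288,  0.04263243,  0.04873713, -0.08425866,  0.02706358,
        0.05667723]), 'joint_efforts': array([ 5.56391005e-04, -4.37299740e+01, -2.84003198e+01,  7.21142767e-02,
        4.09950572e-02, -1.41999808e-04]), 'position': array([0.19179079, 0.51488891, 0.21783265]), 'ee_rot': array([-1.79898249e+02, -1.87766153e-02,  1.59557848e+02]), 'wrist_force': array([ 0.6003128 ,  0.07538454, -0.89238229]), 'wrist_torque': array([ 0.03640505, -0.05707823,  0.04105768]), 'finger_force': 0.0, 'gripper_width': 0.09297615823704157}
scene [-0.07811778 -0.56432331  0.43933386] [-111.78687517   -1.39856645  -46.74295186] 364.52299408665095
red_bin 0.62 [182, 163, 219, 192] [0.519  0.2187 0.072 ]
red_bin 0.51 [171, 153, 283, 221] [0.5489 0.1539 0.057 ]
yellow_bin 0.79 [225, 177, 264, 206] [0.5514 0.0661 0.066 ]
blue_bin 0.83 [199, 170, 240, 201] [0.5262 0.1421 0.0681]
blue_bin 0.2 [162, 159, 196, 185] [0.5069 0.3019 0.0674]
g
[... 296 characters left out ...]
-0.26846083  -90.50263291] 357.3450761630375
red_bin 0.6 [167, 174, 193, 219] [0.5404 0.2362 0.0598]
yellow_bin 0.78 [226, 168, 247, 212] [0.5588 0.0728 0.059 ]
blue_bin 0.97 [196, 174, 218, 215] [0.5453 0.1582 0.0604]
green_bin 0.81 [140, 180, 164, 225] [0.5239 0.3171 0.0594]
red_label 0.59 [166, 171, 194, 222] [0.5407 0.2367 0.0582]
yellow_label 0.39 [226, 155, 241, 165] [0.6392 0.0815 0.0911]
blue_label 0.57 [198, 160, 212, 166] [0.631  0.1613 0.0939]
green_label 0.57 [164, 163, 183, 168] [0.6235 0.2511 0.0948]
green_label 0.53 [224, 157, 240, 167] [0.6342 0.0848 0.0899]
carrier 0.82 [126, 155, 256, 212] [0.5788 0.2118 0.0577]
bench_rail 0.78 [276, 166, 394, 220] [ 0.5529 -0.2195  0.005 ]
```

```bash
python3 - <<'E'
import cv2
i=cv2.imread("pics/top0.png")[140:290,110:410]
cv2.imwrite("pics/top0c.png",cv2.resize(i,(780,390),interpolation=3))
i=cv2.imread("pics/scene0.png")[130:320,140:440]
cv2.imwrite("pics/scene0c.png",cv2.resize(i,(780,494),interpolation=3))
E
```

```text
(no output)
```

View pics/top0c.png

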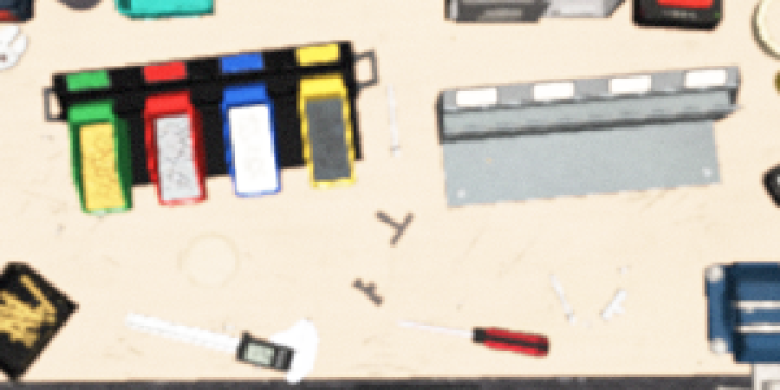

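View pics/scene0c.png

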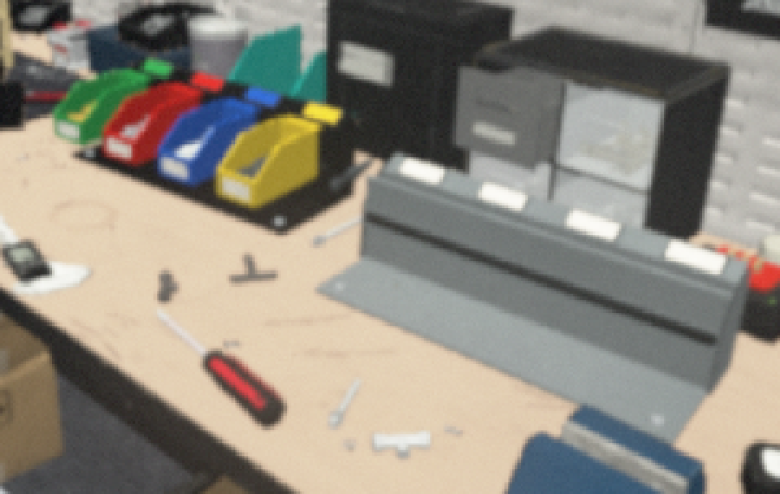

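The left-to-right order is green, red, blue, yellow, and the rail's cards are all white. Next I'll fit the carrier and rail frames from the card points, using both cameras.

```bash
cat >> h.py <<'E'
Y=np.array([126,42,-42,-126])/1000
def fit(C):
    "C: 4x3 card centres, left to right -> origin of frame (x,y), yaw deg, residual mm"
    m=C[:,:2].mean(0);d=(Y[:,None]*(C[:,:2]-m)).sum(0);yaw=np.arctan2(-d[0],d[1])
    ex=np.array([np.cos(yaw),np.sin(yaw)]);ey=np.array([-ex[1],ex[0]])
    res=C[:,:2]-(m+Y[:,None]*ey)
    return m-0.037*ex,np.degrees(yaw),(res*1000).round(1),C[:,2].round(4)
def cards(c,which):
    P=cloud(c);h=cv2.cvtColor(c["color"],cv2.COLOR_RGB2HSV).astype(int);H,S,V=h[...,0],h[...,1],h[...,2]
    hz=(P[...,2]>.08)&(P[...,2]<.108)
    out=[]
    if which=="carrier":
        box=hz&(P[...,0]>.595)&(P[...,0]<.68)&(P[...,1]>.03)&(P[...,1]<.38)&(S>120)&(V>80)
        for lo,hi in((45,80),(172,185),(100,125),(20,35)):
            m=box&(((H>=lo)&(H<=hi))|((hi>180)&(H<8)));out.append(m)
    else:
        m=hz&(P[...,0]>.58)&(P[...,0]<.70)&(P[...,1]<-.0)&(P[...,1]>-.46)&(V>215)&(S<40)
        n,L,s,_=cv2.connectedComponentsWithStats(m.astype(np.uint8))
        ks=sorted(range(1,n),key=lambda k:-s[k,4])[:4]
        out=sorted([L==k for k in ks],key=lambda q:-np.nanmean(P[q][:,1]))
    C=[]
    for m in out:
        n,L,s,_=cv2.connectedComponentsWithStats(m.astype(np.uint8))
        k=1+np.argmax(s[1:,4]);q=P[L==k];C.append((q.min(0)+q.max(0))/2*0+q.mean(0));print(which,s[k,4],np.round(C[-1],4),((q.max(0)-q.min(0))*1000).round())
    return np.array(C)
E
python3 - <<'E'
from h import *
for n in("top","scene"):
    c=arm.camera(n)
    for w in("carrier","rail"):
        try: print(n,fit(cards(c,w)))
        except Exception as e: print(n,w,e)
E
```

```text
carrier 90 [0.6101 0.3365 0.0928] [16. 44. 18.]
carrier 114 [0.6195 0.2526 0.0928] [19. 49. 17.]
carrier 102 [0.6284 0.1682 0.093 ] [17. 48. 17.]
carrier 117 [0.6377 0.0853 0.0928] [19. 48. 16.]
top (array([0.58717547, 0.20662249]), np.float64(6.248877353104349), array([[-0.1,  0.6],
       [ 0.1,  0.2],
       [-0.1, -0.7],
       [ 0.1, -0.1]]), array([0.0928, 0.0928, 0.093 , 0.0928]))
rail 97 [ 0.5888 -0.0867  0.0924] [16. 43. 18.]
rail 97 [ 0.595  -0.1708  0.0923] [18. 43. 15.]
rail 98 [ 0.6016 -0.2552  0.0922] [16. 44. 17.]
rail 95 [ 0.6079 -0.338   0.092 ] [17. 42. 17.]
top (array([ 0.56143938, -0.21549706]), np.float64(4.344846540116239), array([[ 0.1,  0.3],
       [-0.1,  0. ],
       [ 0.1, -0.6],
       [-0. ,  0.3]]), array([0.0924, 0.0923, 0.0922, 0.092 ]))
carrier 60 [0.6058 0.3351 0.092 ] [21. 55. 13.]
carrier 85 [0.6139 0.2549 0.0911] [24. 82. 17.]
carrier 101 [0.6227 0.1702 0.0919] [40. 71. 18.]
carrier 143 [0.6254 0.084  0.0915] [54. 78. 19.]
scene (array([0.5800835 , 0.20811626]), np.float64(4.600950446914176), array([[-1. , -1.5],
       [ 0.3,  2. ],
       [ 2.4,  1. ],
       [-1.7, -1.5]]), array([0.092 , 0.0911, 0.0919, 0.0915]))
rail 83 [ 0.5866 -0.088   0.0934] [15. 44. 11.]
rail 109 [ 0.5931 -0.1715  0.0933] [17. 41. 11.]
rail 131 [ 0.5995 -0.2556  0.0937] [20. 42. 11.]
rail 160 [ 0.6062 -0.3392  0.0936] [18. 42. 11.]
scene (array([ 0.55947114, -0.21641443]), np.float64(4.4360391457942825), array([[ 0. , -0. ],
       [ 0. ,  0.2],
       [-0.1, -0.1],
       [ 0.1, -0. ]]), array([0.0934, 0.0933, 0.0937, 0.0936]))
```

```bash
cat >> h.py <<'E'
def frame(which):
    o,y={"c":((.5862,.2061),6.25),"r":((.5605,-.2159),4.4)}[which]
    y=np.radians(y);ex=np.array([np.cos(y),np.sin(y)]);return np.array(o),ex,np.array([-ex[1],ex[0]])
def pose(which,i,x=-.044,z=.0536):
    o,ex,ey=frame(which);return np.r_[o+x*ex+Y[i]*ey,z]
def go(p,yaw,tilt=0):
    "units still to go from the measured pose to TCP p, bin yaw deg, tilt rad"
    from scipy.spatial.transform import Rotation as Q
    s=arm.observe();A=Q.from_euler('xyz',s["ee_rot"],degrees=True)
    B=Q.from_euler('z',yaw,degrees=True)*Q.from_rotvec([0,tilt,0])*Q.from_euler('xyz',[180,0,180],degrees=True)
    print("t",round(s["clock"],2),"pos",s["position"].round(4),"F",s["wrist_force"].round(1),"w",round(s["gripper_width"],4),"| units lin",((p-s["position"])/.02).round(2),"rot",((B*A.inv()).as_rotvec()/.1).round(2))
E
python3 - <<'E'
from h import *
for i in range(4): print(i,pose("c",i).round(4),pose("r",i).round(4))
p=pose("c",3,z=.15);go(p,6.25)
E
```

```text
0 [0.5287 0.3266 0.0536] [ 0.507  -0.0936  0.0536]
1 [0.5379 0.2431 0.0536] [ 0.5134 -0.1774  0.0536]
2 [0.547  0.1596 0.0536] [ 0.5199 -0.2612  0.0536]
3 [0.5562 0.0761 0.0536] [ 0.5263 -0.3449  0.0536]
t 1.2 pos [0.1921 0.5154 0.2187] F [ 0.2 -0.1 -0.6] w 0.093 | units lin [ 18.2  -21.97  -3.43] rot [-0.   -0.    4.66]
```

```bash
python3 -m jog '[{"rot":[0,0,0.93],"linear":[1,-0.6,-0.2],"claw":0.71},{"rot":[0,0,0.93],"linear":[1,-0.6,-0.2],"claw":0.71},{"rot":[0,0,0.93],"linear":[1,-0.6,-0.2],"claw":0.71},{"rot":[0,0,0.93],"linear":[1,-0.6,-0.2],"claw":0.71},{"rot":[0,0,0.93],"linear":[1,-0.6,-0.2],"claw":0.71},{"rot":[0,0,0],"linear":[1,-0.6,-0.2],"claw":0.71},{"rot":[0,0,0],"linear":[1,-0.6,-0.2],"claw":0.71},{"rot":[0,0,0],"linear":[1,-0.6,-0.2],"claw":0.71},{"rot":[0,0,0],"linear":[1,-0.6,-0.2],"claw":0.71},{"rot":[0,0,0],"linear":[1,-0.6,-0.2],"claw":0.71},{"rot":[0,0,0],"linear":[1,-0.6,-0.2],"claw":0.71},{"rot":[0,0,0],"linear":[1,-0.6,-0.2],"claw":0.71}]'
python3 -m jog '[{"rot":[0,0,0],"linear":[1,-0.55,-0.2],"claw":0.71},{"rot":[0,0,0],"linear":[1,-0.55,-0.2],"claw":0.71},{"rot":[0,0,0],"linear":[1,-0.55,-0.2],"claw":0.71},{"rot":[0,0,0],"linear":[0.9,-0.5,-0.2],"claw":0.71},{"rot":[0,0,0],"linear":[0.9,-0.05,-0.2],"claw":0.71},{"rot":[0,0,0],"linear":[0,0,0],"claw":0.71},{"rot":[0,0,0],"linear":[0,0,0],"claw":0.71}]'
python3 - <<'E'
from h import *
go(pose("c",0),6.25)
c=arm.camera("wrist");save(c,"w1")
for w in("carrier",):
    try: print(fit(cards(c,w)))
    except Exception as e: print(e)
E
```

```text
clock: 2.7
position: [0.4329, 0.3709, 0.1705]
ee_rot: [180.0, 0.0, -173.8]
wrist_force: [-0.3, 1.0, -0.5]
gripper_width: 0.066
finger_force: 0.0
clock: 3.58
position: [0.5276, 0.3277, 0.1505]
ee_rot: [180.0, -0.0, -173.8]
wrist_force: [0.1, 1.1, 0.3]
gripper_width: 0.0659
finger_force: 0.0
t 3.58 pos [0.5276 0.3277 0.1505] F [0.1 1.1 0.3] w 0.0659 | units lin [ 0.06 -0.06 -4.84] rot [-0.   -0.01  0.01]
attempt to get argmax of an empty sequence
```

View pics/w1.png

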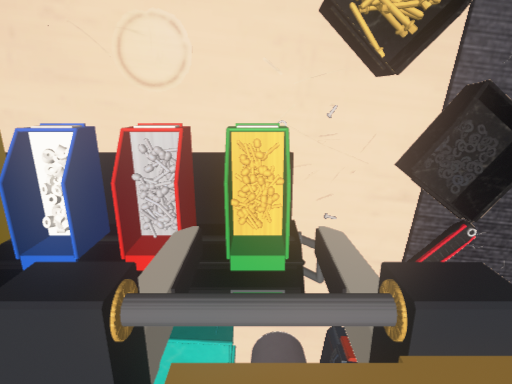

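The wrist view shows the green bin, columns 227–290, centred between the fingers, with red and blue to its left. I'll check its depth extents against the model pose.

```bash
cat >> h.py <<'E'
HUE=[(45,80),(172,187),(100,125),(20,33)]
def bin_in(c,i,which,hang=True):
    "coloured points of bin i in the frame: extents of rim, mm"
    P=cloud(c);h=cv2.cvtColor(c["color"],cv2.COLOR_RGB2HSV).astype(int);lo,hi=HUE[i]
    m=(((h[...,0]>=lo)&(h[...,0]<=hi))|((hi>180)&(h[...,0]<hi-180)))&(h[...,1]>140)&(h[...,2]>70)
    o,ex,ey=frame(which);q=P[m];d=q[:,:2]-o;L=np.c_[d@ex,d@ey-Y[i],q[:,2]]
    L=L[(abs(L[:,1])<.045)&(L[:,0]<.03)&(L[:,0]>-.13)&(L[:,2]>.03)&(L[:,2]<.11)]
    T=L[L[:,2]>L[:,2].max()-.012] if len(L) else L
    print(i,len(L),"x,y,z 2/98%",(np.percentile(L,[2,98],axis=0)*1000).round(1).tolist(),"top x,y",(np.percentile(T,[3,97],axis=0)*1000).round(1).tolist())
E
python3 - <<'E'
from h import *
bin_in(arm.camera("wrist"),0,"c")
c=arm.camera("top")
for i in range(4): bin_in(c,i,"c")
E
```

```text
0 1012 x,y,z 2/98% [[-46.2, -22.9, 83.9], [8.9, 24.3, 96.3]] top x,y [[-43.3, -22.7, 93.1], [7.9, 23.2, 96.2]]
0 50 x,y,z 2/98% [[-95.5, -27.2, 54.2], [-55.0, 22.2, 93.7]] top x,y [[-70.2, -26.6, 84.5], [-55.8, 21.7, 93.9]]
1 351 x,y,z 2/98% [[-93.7, -26.5, 46.3], [23.2, 30.4, 96.6]] top x,y [[-67.4, -26.4, 86.9], [12.9, 23.5, 96.6]]
2 218 x,y,z 2/98% [[-73.5, -26.3, 55.1], [18.7, 30.3, 96.4]] top x,y [[-60.9, -26.2, 86.7], [11.3, 23.3, 96.4]]
3 251 x,y,z 2/98% [[-77.5, -26.1, 53.1], [22.8, 27.8, 96.6]] top x,y [[-67.6, -25.6, 87.6], [12.1, 23.4, 96.6]]
```

```bash
python3 -m jog '[{"rot":[0,0,0],"linear":[0.03,-0.03,-0.95],"claw":0.71},{"rot":[0,0,0],"linear":[0.03,-0.03,-0.95],"claw":0.71},{"rot":[0,0,0],"linear":[0,0,-0.95],"claw":0.71},{"rot":[0,0,0],"linear":[0,0,-0.95],"claw":0.71},{"rot":[0,0,0],"linear":[0,0,-0.7],"claw":0.71},{"rot":[0,0,0],"linear":[0,0,-0.3],"claw":0.71},{"rot":[0,0,0],"linear":[0,0,0],"claw":0.4},{"rot":[0,0,0],"linear":[0,0,0],"claw":0.4},{"rot":[0,0,0],"linear":[0,0,0],"claw":0.4},{"rot":[0,0,0],"linear":[0,0,0],"claw":0.4}]'
```

```text
clock: 4.97
position: [0.5296, 0.3265, 0.0554]
ee_rot: [180.0, 0.1, -173.8]
wrist_force: [-1.2, 0.8, 3.2]
gripper_width: 0.0497
finger_force: 30.0
```

```bash
python3 -m jog '[{"rot":[0,0,0],"linear":[0,0,0.4],"claw":0.4},{"rot":[0,0,0],"linear":[0,0,0.8],"claw":0.4},{"rot":[0,0,0],"linear":[0,0,1],"claw":0.4},{"rot":[0,0,0],"linear":[0,0,1],"claw":0.4},{"rot":[0,0,0],"linear":[0,0,1],"claw":0.4},{"rot":[0,0,0],"linear":[0,-0.5,0.3],"claw":0.4},{"rot":[0,0,0],"linear":[0,-1,0],"claw":0.4}]'
python3 - <<'E'
from h import *
go(pose("r",0,z=.0536+.055,x=-.049),4.4,.2)
E
```

```text
clock: 5.85
position: [0.5293, 0.2955, 0.1451]
ee_rot: [-180.0, 0.1, -173.7]
wrist_force: [-0.4, -0.9, -2.0]
gripper_width: 0.0499
finger_force: 30.0
t 5.85 pos [0.5293 0.2955 0.1451] F [-0.4 -0.9 -2. ] w 0.0499 | units lin [ -1.37 -19.48  -1.82] rot [-0.19  2.   -0.32]
```

```bash
python3 -m jog '[{"rot":[0,0,-0.32],"linear":[-0.1,-1,0],"claw":0.4},{"rot":[0,0,0],"linear":[-0.1,-1,0],"claw":0.4},{"rot":[0,0,0],"linear":[-0.1,-1,0],"claw":0.4},{"rot":[0,0,0],"linear":[-0.1,-1,0],"claw":0.4},{"rot":[0,0,0],"linear":[-0.1,-1,0],"claw":0.4},{"rot":[0,0,0],"linear":[-0.1,-1,0],"claw":0.4},{"rot":[0,0,0],"linear":[-0.1,-1,0],"claw":0.4},{"rot":[0,0,0],"linear":[-0.1,-1,0],"claw":0.4},{"rot":[0,0,0],"linear":[-0.1,-1,0],"claw":0.4},{"rot":[0,0,0],"linear":[-0.1,-1,0],"claw":0.4},{"rot":[0,0,0],"linear":[-0.1,-1,0],"claw":0.4},{"rot":[0,0,0],"linear":[-0.1,-1,0],"claw":0.4}]'
python3 -m jog '[{"rot":[0,0,0],"linear":[0,-1,0],"claw":0.4},{"rot":[0,0,0],"linear":[0,-1,0],"claw":0.4},{"rot":[0,0,0],"linear":[0,-1,0],"claw":0.4},{"rot":[-0.05,0.6,0],"linear":[0,-1,0],"claw":0.4},{"rot":[-0.05,0.6,0],"linear":[0,-1,0],"claw":0.4},{"rot":[-0.05,0.6,0],"linear":[0,-1,0],"claw":0.4},{"rot":[-0.04,0.2,0],"linear":[0,-0.9,0],"claw":0.4},{"rot":[0,0,0],"linear":[0,-0.5,0],"claw":0.4},{"rot":[0,0,0],"linear":[0,0,0],"claw":0.4},{"rot":[0,0,0],"linear":[0,0,0],"claw":0.4}]'
python3 - <<'E'
from h import *
go(pose("r",0,z=.0536+.010+.002,x=-.0505+.002),4.4,.2)
c=arm.camera("scene");i=c["color"][150:310,200:440,::-1];cv2.imwrite("pics/s1.png",cv2.resize(i,(780,520),interpolation=3))
E
```

```text
clock: 7.35
position: [0.5051, 0.0549, 0.1447]
ee_rot: [-180.0, 0.0, -175.6]
wrist_force: [0.3, -0.6, -1.4]
gripper_width: 0.0497
finger_force: 30.0
clock: 8.6
position: [0.505, -0.0913, 0.1449]
ee_rot: [-179.8, -11.5, -175.7]
wrist_force: [0.5, 1.0, -2.0]
gripper_width: 0.05
finger_force: 30.0
t 8.6 pos [ 0.505  -0.0913  0.1449] F [ 0.5  1.  -2. ] w 0.05 | units lin [-0.12 -0.13 -3.96] rot [ 0.03 -0.    0.  ]
```

View pics/s1.png

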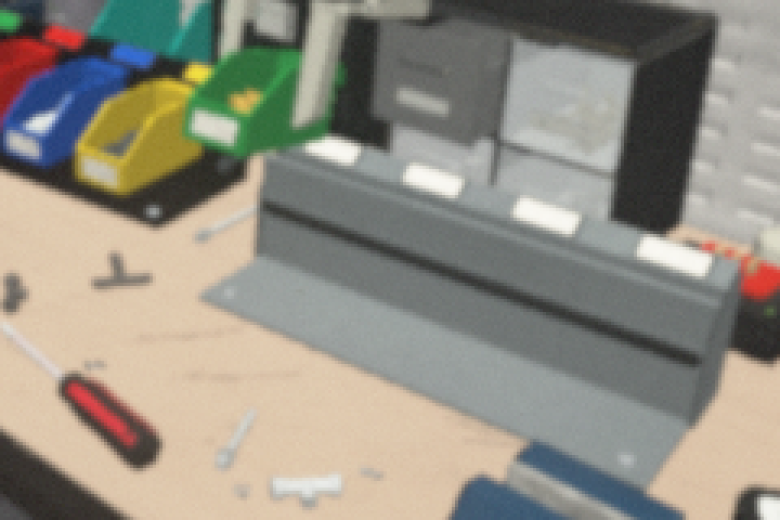

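The green bin is held front-up (columns 190–330), above the leftmost card. I'll lower it to hook.

```bash
python3 -m jog '[{"rot":[0,0,0],"linear":[-0.06,-0.06,-0.9],"claw":0.4},{"rot":[0,0,0],"linear":[-0.06,-0.06,-0.9],"claw":0.4},{"rot":[0,0,0],"linear":[0,0,-0.9],"claw":0.4},{"rot":[0,0,0],"linear":[0,0,-0.6],"claw":0.4},{"rot":[0,0,0],"linear":[0,0,-0.4],"claw":0.4},{"rot":[0,0,0],"linear":[0,0,-0.25],"claw":0.4},{"rot":[0,0,0],"linear":[0,0,0],"claw":0.4},{"rot":[0,0,0],"linear":[0,0,0],"claw":0.4}]'
python3 - <<'E'
from h import *
go(pose("r",0,z=.0536+.0015,x=-.044+.001),4.4)
E
```

```text
clock: 9.65
position: [0.5032, -0.0943, 0.066]
ee_rot: [-179.8, -11.5, -175.7]
wrist_force: [0.5, 0.2, -2.8]
gripper_width: 0.0498
finger_force: 30.0
t 9.65 pos [ 0.5032 -0.0943  0.066 ] F [ 0.5  0.2 -2.8] w 0.0498 | units lin [ 0.24  0.04 -0.55] rot [ 0.19 -1.99  0.01]
```

```bash
python3 -m jog '[{"rot":[0,0,0],"linear":[0,0,-0.1],"claw":0.4},{"rot":[0.04,-0.4,0],"linear":[0.05,0,-0.1],"claw":0.4},{"rot":[0.04,-0.4,0],"linear":[0.05,0,-0.1],"claw":0.4},{"rot":[0.04,-0.4,0],"linear":[0.05,0,-0.1],"claw":0.4},{"rot":[0.04,-0.4,0],"linear":[0.05,0,-0.1],"claw":0.4},{"rot":[0.03,-0.4,0],"linear":[0.04,0,-0.1],"claw":0.4},{"rot":[0,0,0],"linear":[0,0,0],"claw":0.4},{"rot":[0,0,0],"linear":[0,0,0],"claw":0.4}]'
python3 - <<'E'
from h import *
go(pose("r",0,z=.0536+.0015,x=-.044+.001),4.4)
c=arm.camera("scene");i=c["color"][150:310,200:440,::-1];cv2.imwrite("pics/s2.png",cv2.resize(i,(780,520),interpolation=3))
E
```

```text
clock: 10.65
position: [0.5076, -0.0944, 0.055]
ee_rot: [-180.0, 0.0, -175.6]
wrist_force: [-2.9, 0.7, 8.3]
gripper_width: 0.0499
finger_force: 30.0
t 10.65 pos [ 0.5076 -0.0944  0.055 ] F [-2.9  0.7  8.3] w 0.0499 | units lin [0.02 0.04 0.01] rot [0.01 0.01 0.01]
```

View pics/s2.png

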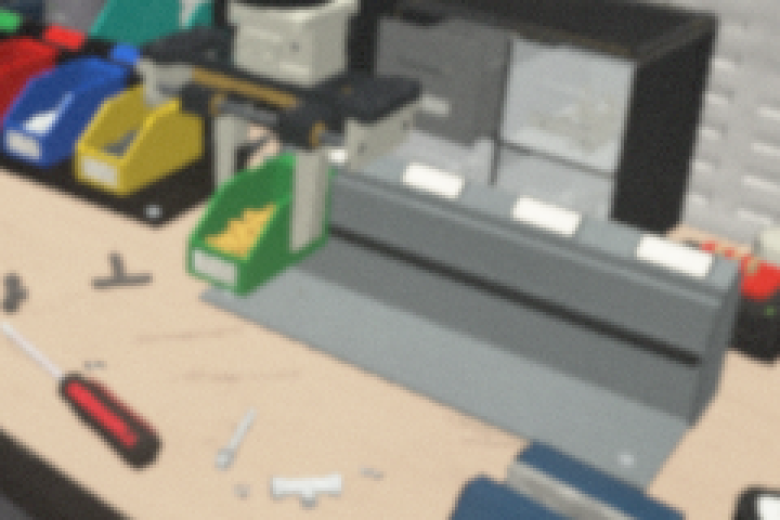

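The green bin sits level at place 0, and the 8 N upward force means it is resting on the tongue. Release and head back towards red.

```bash
python3 -m jog '[{"rot":[0,0,0],"linear":[0,0,0],"claw":0.71},{"rot":[0,0,0],"linear":[0,0,0],"claw":0.71},{"rot":[0,0,0],"linear":[0,0,0.3],"claw":0.71},{"rot":[0,0,0],"linear":[0,0,0.8],"claw":0.71},{"rot":[0,0,0],"linear":[0,0,1],"claw":0.71},{"rot":[0,0,0],"linear":[0,0,1],"claw":0.71},{"rot":[0,0,0],"linear":[0,0,1],"claw":0.71},{"rot":[0,0,0],"linear":[0.1,1,0.5],"claw":0.71},{"rot":[0,0,0.32],"linear":[0.1,1,0],"claw":0.71},{"rot":[0,0,0],"linear":[0.1,1,0],"claw":0.71},{"rot":[0,0,0],"linear":[0.1,1,0],"claw":0.71},{"rot":[0,0,0],"linear":[0.1,1,0],"claw":0.71}]'
python3 -m jog '[{"rot":[0,0,0],"linear":[0.1,1,0],"claw":0.71},{"rot":[0,0,0],"linear":[0.1,1,0],"claw":0.71},{"rot":[0,0,0],"linear":[0.1,1,0],"claw":0.71},{"rot":[0,0,0],"linear":[0.1,1,0],"claw":0.71},{"rot":[0,0,0],"linear":[0.1,1,0],"claw":0.71},{"rot":[0,0,0],"linear":[0.1,1,0],"claw":0.71},{"rot":[0,0,0],"linear":[0.1,1,0],"claw":0.71},{"rot":[0,0,0],"linear":[0.1,1,0],"claw":0.71},{"rot":[0,0,0],"linear":[0.1,1,0],"claw":0.71},{"rot":[0,0,0],"linear":[0.1,1,0],"claw":0.71},{"rot":[0,0,0],"linear":[0,1,0],"claw":0.71},{"rot":[0,0,0],"linear":[0,0.85,0],"claw":0.71}]'
python3 - <<'E'
from h import *
go(pose("c",1),6.25)
c=arm.camera("scene");i=c["color"][150:310,200:440,::-1];cv2.imwrite("pics/s3.png",cv2.resize(i,(780,520),interpolation=3))
bin_in(c,0,"r");bin_in(arm.camera("top"),0,"r")
E
```

```text
clock: 12.2
position: [0.5178, 0.0064, 0.146]
ee_rot: [-180.0, 0.0, -173.8]
wrist_force: [-0.9, -0.7, 0.2]
gripper_width: 0.0664
finger_force: 0.0
clock: 13.7
position: [0.5376, 0.2442, 0.1456]
ee_rot: [180.0, -0.0, -173.8]
wrist_force: [-0.9, 0.1, -0.3]
gripper_width: 0.0661
finger_force: 0.0
t 13.7 pos [0.5376 0.2442 0.1456] F [-0.9  0.1 -0.3] w 0.0661 | units lin [ 0.02 -0.06 -4.6 ] rot [-0.   -0.    0.01]
0 150 x,y,z 2/98% [[-69.5, -27.0, 66.8], [-2.9, 20.6, 95.3]] top x,y [[-64.4, -27.0, 84.9], [-2.9, 20.4, 95.3]]
0 95 x,y,z 2/98% [[-23.4, -24.8, 74.1], [11.7, 21.0, 95.8]] top x,y [[-4.6, -19.0, 86.7], [11.6, 19.5, 95.6]]
```

View pics/s3.png

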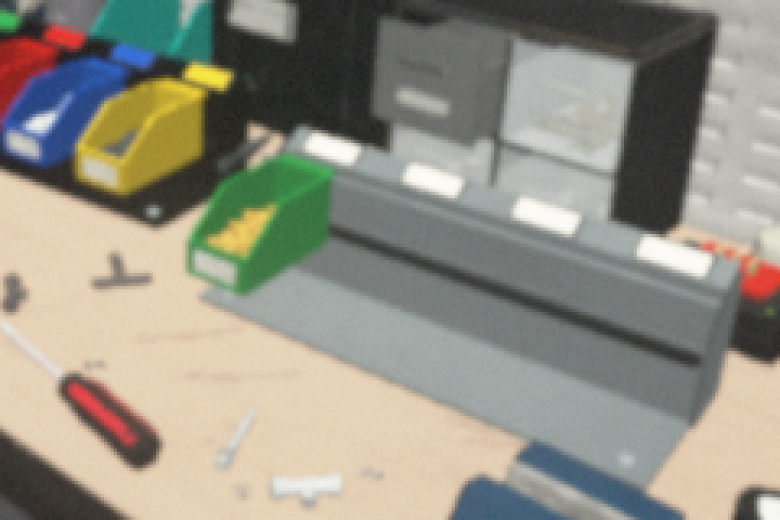

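Green hangs level, in front of the first white card. Next is red, done the same way.

```bash
python3 -m jog '[{"rot":[0,0,0],"linear":[0.02,-0.05,-0.9],"claw":0.71},{"rot":[0,0,0],"linear":[0,0,-0.95],"claw":0.71},{"rot":[0,0,0],"linear":[0,0,-0.95],"claw":0.71},{"rot":[0,0,0],"linear":[0,0,-0.85],"claw":0.71},{"rot":[0,0,0],"linear":[0,0,-0.6],"claw":0.71},{"rot":[0,0,0],"linear":[0,0,-0.3],"claw":0.71},{"rot":[0,0,0],"linear":[0,0,0],"claw":0.4},{"rot":[0,0,0],"linear":[0,0,0],"claw":0.4},{"rot":[0,0,0],"linear":[0,0,0],"claw":0.4},{"rot":[0,0,0],"linear":[0,0,0],"claw":0.4}]'
python3 -m jog '[{"rot":[0,0,0],"linear":[0,0,0.4],"claw":0.4},{"rot":[0,0,0],"linear":[0,0,0.8],"claw":0.4},{"rot":[0,0,0],"linear":[0,0,1],"claw":0.4},{"rot":[0,0,0],"linear":[0,0,1],"claw":0.4},{"rot":[0,0,0],"linear":[0,0,1],"claw":0.4},{"rot":[0,0,0],"linear":[0,-0.5,0.3],"claw":0.4},{"rot":[0,0,0],"linear":[0,-1,0],"claw":0.4}]'
python3 - <<'E'
from h import *
go(pose("r",1,z=.0536+.055,x=-.0485)+[0,.001,0],4.4,.2)
E
```

```text
clock: 15.05
position: [0.5381, 0.2423, 0.0553]
ee_rot: [180.0, 0.0, -173.8]
wrist_force: [-1.4, 3.5, 3.5]
gripper_width: 0.0502
finger_force: 29.9
clock: 15.92
position: [0.5383, 0.211, 0.1452]
ee_rot: [-180.0, 0.1, -173.7]
wrist_force: [-0.5, -0.0, -1.3]
gripper_width: 0.0497
finger_force: 29.9
t 15.93 pos [0.5383 0.211  0.1452] F [-0.5 -0.  -1.3] w 0.0497 | units lin [ -1.47 -19.39  -1.83] rot [-0.18  2.   -0.32]
```

```bash
python3 -m jog '[{"rot":[0,0,-0.32],"linear":[-0.12,-1,0],"claw":0.4},{"rot":[0,0,0],"linear":[-0.12,-1,0],"claw":0.4},{"rot":[0,0,0],"linear":[-0.12,-1,0],"claw":0.4},{"rot":[0,0,0],"linear":[-0.12,-1,0],"claw":0.4},{"rot":[0,0,0],"linear":[-0.12,-1,0],"claw":0.4},{"rot":[0,0,0],"linear":[-0.12,-1,0],"claw":0.4},{"rot":[0,0,0],"linear":[-0.12,-1,0],"claw":0.4},{"rot":[0,0,0],"linear":[-0.12,-1,0],"claw":0.4},{"rot":[0,0,0],"linear":[-0.12,-1,0],"claw":0.4},{"rot":[0,0,0],"linear":[-0.12,-1,0],"claw":0.4},{"rot":[0,0,0],"linear":[-0.12,-1,0],"claw":0.4},{"rot":[0,0,0],"linear":[-0.12,-1,0],"claw":0.4}]'
python3 -m jog '[{"rot":[0,0,0],"linear":[0,-1,0],"claw":0.4},{"rot":[0,0,0],"linear":[0,-1,0],"claw":0.4},{"rot":[0,0,0],"linear":[0,-1,0],"claw":0.4},{"rot":[-0.05,0.6,0],"linear":[0,-1,0],"claw":0.4},{"rot":[-0.05,0.6,0],"linear":[0,-1,0],"claw":0.4},{"rot":[-0.05,0.6,0],"linear":[0,-1,0],"claw":0.4},{"rot":[-0.03,0.2,0],"linear":[0,-0.9,0],"claw":0.4},{"rot":[0,0,0],"linear":[0,-0.5,0],"claw":0.4},{"rot":[0,0,0],"linear":[0,0,0],"claw":0.4},{"rot":[0,0,0],"linear":[0,0,0],"claw":0.4}]'
python3 - <<'E'
from h import *
go(pose("r",1,z=.0536+.010+.002,x=-.0505+.002)+[0,.001,0],4.4,.2)
E
```

```text
clock: 17.42
position: [0.5089, -0.0295, 0.1447]
ee_rot: [-180.0, 0.0, -175.6]
wrist_force: [-0.2, 0.2, -0.8]
gripper_width: 0.0498
finger_force: 29.9
clock: 18.68
position: [0.5089, -0.1757, 0.1449]
ee_rot: [-179.9, -11.5, -175.7]
wrist_force: [0.0, -0.5, -1.7]
gripper_width: 0.0498
finger_force: 29.9
t 18.68 pos [ 0.5089 -0.1757  0.1449] F [ 0.  -0.5 -1.7] w 0.0498 | units lin [-0.   -0.05 -3.96] rot [ 0.02 -0.    0.01]
```

```bash
python3 -m jog '[{"rot":[0,0,0],"linear":[0,-0.03,-0.9],"claw":0.4},{"rot":[0,0,0],"linear":[0,0,-0.9],"claw":0.4},{"rot":[0,0,0],"linear":[0,0,-0.9],"claw":0.4},{"rot":[0,0,0],"linear":[0,0,-0.6],"claw":0.4},{"rot":[0,0,0],"linear":[0,0,-0.4],"claw":0.4},{"rot":[0,0,0],"linear":[0,0,-0.25],"claw":0.4},{"rot":[0,0,0],"linear":[0,0,0],"claw":0.4},{"rot":[0,0,0],"linear":[0,0,0],"claw":0.4}]'
python3 - <<'E'
from h import *
go(pose("r",1,z=.0536+.0015,x=-.044+.001)+[0,.001,0],4.4)
E
```

```text
clock: 19.68
position: [0.5096, -0.177, 0.066]
ee_rot: [-179.8, -11.5, -175.7]
wrist_force: [0.1, -0.8, -1.5]
gripper_width: 0.05
finger_force: 29.9
t 19.68 pos [ 0.5096 -0.177   0.066 ] F [ 0.1 -0.8 -1.5] w 0.05 | units lin [ 0.24  0.04 -0.55] rot [ 0.18 -1.99  0.01]
```

```bash
python3 -m jog '[{"rot":[0,0,0],"linear":[0,0,-0.1],"claw":0.4},{"rot":[0.04,-0.4,0],"linear":[0.05,0.02,-0.1],"claw":0.4},{"rot":[0.04,-0.4,0],"linear":[0.05,0.02,-0.1],"claw":0.4},{"rot":[0.04,-0.4,0],"linear":[0.05,0,-0.1],"claw":0.4},{"rot":[0.03,-0.4,0],"linear":[0.05,0,-0.1],"claw":0.4},{"rot":[0.03,-0.4,0],"linear":[0.04,0,-0.1],"claw":0.4},{"rot":[0,0,0],"linear":[0,0,0],"claw":0.4},{"rot":[0,0,0],"linear":[0,0,0],"claw":0.4}]'
python3 - <<'E'
from h import *
go(pose("r",1,z=.0536+.0015,x=-.044+.001)+[0,.001,0],4.4)
c=arm.camera("scene");i=c["color"][150:310,200:440,::-1];cv2.imwrite("pics/s4.png",cv2.resize(i,(780,520),interpolation=3))
E
```

```text
clock: 20.68
position: [0.5133, -0.1764, 0.0548]
ee_rot: [-180.0, -0.0, -175.7]
wrist_force: [-4.9, 0.1, 8.7]
gripper_width: 0.0499
finger_force: 29.9
t 20.68 pos [ 0.5133 -0.1764  0.0548] F [-4.9  0.1  8.7] w 0.0499 | units lin [0.05 0.   0.01] rot [ 0.01 -0.01  0.01]
```

View pics/s4.png

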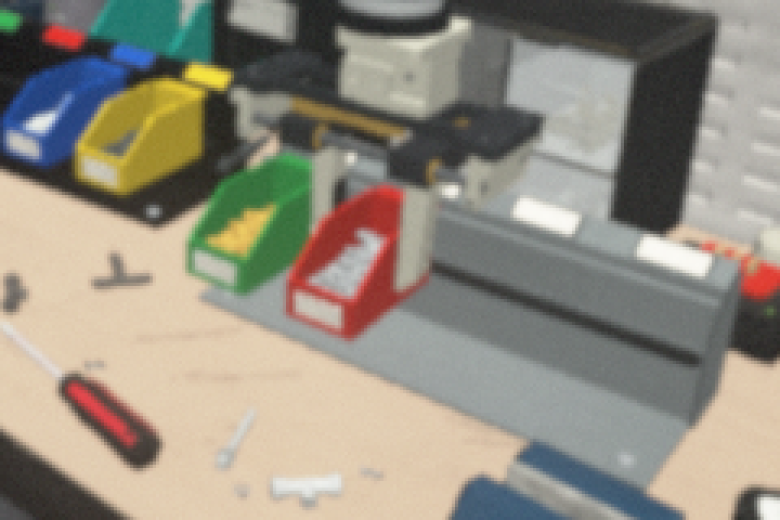

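Red is seated level beside green, with finger clearance. Release and go to blue.

```bash
python3 -m jog '[{"rot":[0,0,0],"linear":[0,0,0],"claw":0.71},{"rot":[0,0,0],"linear":[0,0,0],"claw":0.71},{"rot":[0,0,0],"linear":[0,0,0.3],"claw":0.71},{"rot":[0,0,0],"linear":[0,0,0.8],"claw":0.71},{"rot":[0,0,0],"linear":[0,0,1],"claw":0.71},{"rot":[0,0,0],"linear":[0,0,1],"claw":0.71},{"rot":[0,0,0],"linear":[0,0,1],"claw":0.71},{"rot":[0,0,0],"linear":[0.1,1,0.5],"claw":0.71},{"rot":[0,0,0.32],"linear":[0.1,1,0],"claw":0.71},{"rot":[0,0,0],"linear":[0.1,1,0],"claw":0.71},{"rot":[0,0,0],"linear":[0.1,1,0],"claw":0.71},{"rot":[0,0,0],"linear":[0.1,1,0],"claw":0.71}]'
python3 -m jog '[{"rot":[0,0,0],"linear":[0.1,1,0],"claw":0.71},{"rot":[0,0,0],"linear":[0.1,1,0],"claw":0.71},{"rot":[0,0,0],"linear":[0.1,1,0],"claw":0.71},{"rot":[0,0,0],"linear":[0.1,1,0],"claw":0.71},{"rot":[0,0,0],"linear":[0.1,1,0],"claw":0.71},{"rot":[0,0,0],"linear":[0.1,1,0],"claw":0.71},{"rot":[0,0,0],"linear":[0.1,1,0],"claw":0.71},{"rot":[0,0,0],"linear":[0.1,1,0],"claw":0.71},{"rot":[0,0,0],"linear":[0.1,1,0],"claw":0.71},{"rot":[0,0,0],"linear":[0.1,1,0],"claw":0.71},{"rot":[0,0,0],"linear":[0.1,1,0],"claw":0.71},{"rot":[0,0,0],"linear":[0.05,0.8,0],"claw":0.71}]'
python3 - <<'E'
from h import *
go(pose("c",2),6.25)
c=arm.camera("top")
for i in(0,1):bin_in(c,i,"r")
E
```

```text
clock: 22.22
position: [0.5239, -0.0742, 0.1451]
ee_rot: [180.0, -0.0, -173.8]
wrist_force: [-0.2, 0.1, 0.0]
gripper_width: 0.0658
finger_force: 0.0
clock: 23.72
position: [0.5472, 0.1613, 0.1456]
ee_rot: [180.0, -0.0, -173.8]
wrist_force: [0.5, -0.2, 0.1]
gripper_width: 0.0656
finger_force: 0.0
t 23.73 pos [0.5472 0.1613 0.1456] F [ 0.5 -0.2  0.1] w 0.0656 | units lin [-0.01 -0.09 -4.6 ] rot [-0.   -0.    0.01]
0 93 x,y,z 2/98% [[-14.3, -24.2, 75.0], [12.0, 21.0, 95.6]] top x,y [[-4.6, -19.1, 87.1], [10.5, 19.3, 95.4]]
1 253 x,y,z 2/98% [[-93.0, -23.2, 51.8], [12.5, 25.2, 95.1]] top x,y [[-62.8, -22.6, 86.4], [10.6, 25.0, 95.3]]
```

```bash
python3 -m jog '[{"rot":[0,0,0],"linear":[0,-0.05,-0.9],"claw":0.71},{"rot":[0,0,0],"linear":[0,-0.03,-0.95],"claw":0.71},{"rot":[0,0,0],"linear":[0,0,-0.95],"claw":0.71},{"rot":[0,0,0],"linear":[0,0,-0.85],"claw":0.71},{"rot":[0,0,0],"linear":[0,0,-0.6],"claw":0.71},{"rot":[0,0,0],"linear":[0,0,-0.3],"claw":0.71},{"rot":[0,0,0],"linear":[0,0,0],"claw":0.4},{"rot":[0,0,0],"linear":[0,0,0],"claw":0.4},{"rot":[0,0,0],"linear":[0,0,0],"claw":0.4},{"rot":[0,0,0],"linear":[0,0,0],"claw":0.4}]'
python3 -m jog '[{"rot":[0,0,0],"linear":[0,0,0.4],"claw":0.4},{"rot":[0,0,0],"linear":[0,0,0.8],"claw":0.4},{"rot":[0,0,0],"linear":[0,0,1],"claw":0.4},{"rot":[0,0,0],"linear":[0,0,1],"claw":0.4},{"rot":[0,0,0],"linear":[0,0,1],"claw":0.4},{"rot":[0,0,0],"linear":[0,-0.5,0.3],"claw":0.4},{"rot":[0,0,0],"linear":[0,-1,0],"claw":0.4}]'
python3 - <<'E'
from h import *
go(pose("r",2,z=.0536+.055,x=-.0485)+[0,.0005,0],4.4,.2)
E
```

```text
clock: 25.02
position: [0.5471, 0.1589, 0.0552]
ee_rot: [180.0, 0.0, -173.8]
wrist_force: [-2.0, 2.8, 2.8]
gripper_width: 0.0497
finger_force: 29.9
clock: 25.9
position: [0.5472, 0.1276, 0.1451]
ee_rot: [-180.0, 0.1, -173.7]
wrist_force: [-0.1, -0.1, -2.9]
gripper_width: 0.0499
finger_force: 29.9
t 25.9 pos [0.5472 0.1276 0.1451] F [-0.1 -0.1 -2.9] w 0.0499 | units lin [ -1.59 -19.43  -1.83] rot [-0.18  2.   -0.32]
```

```bash
python3 -m jog '[{"rot":[0,0,-0.32],"linear":[-0.13,-1,0],"claw":0.4},{"rot":[0,0,0],"linear":[-0.13,-1,0],"claw":0.4},{"rot":[0,0,0],"linear":[-0.13,-1,0],"claw":0.4},{"rot":[0,0,0],"linear":[-0.13,-1,0],"claw":0.4},{"rot":[0,0,0],"linear":[-0.13,-1,0],"claw":0.4},{"rot":[0,0,0],"linear":[-0.13,-1,0],"claw":0.4},{"rot":[0,0,0],"linear":[-0.13,-1,0],"claw":0.4},{"rot":[0,0,0],"linear":[-0.13,-1,0],"claw":0.4},{"rot":[0,0,0],"linear":[-0.13,-1,0],"claw":0.4},{"rot":[0,0,0],"linear":[-0.13,-1,0],"claw":0.4},{"rot":[0,0,0],"linear":[-0.13,-1,0],"claw":0.4},{"rot":[0,0,0],"linear":[-0.13,-1,0],"claw":0.4}]'
python3 -m jog '[{"rot":[0,0,0],"linear":[0,-1,0],"claw":0.4},{"rot":[0,0,0],"linear":[0,-1,0],"claw":0.4},{"rot":[0,0,0],"linear":[0,-1,0],"claw":0.4},{"rot":[-0.05,0.6,0],"linear":[0,-1,0],"claw":0.4},{"rot":[-0.05,0.6,0],"linear":[0,-1,0],"claw":0.4},{"rot":[-0.05,0.6,0],"linear":[0,-1,0],"claw":0.4},{"rot":[-0.03,0.2,0],"linear":[0,-0.9,0],"claw":0.4},{"rot":[0,0,0],"linear":[0,-0.5,0],"claw":0.4},{"rot":[0,0,0],"linear":[0,0,0],"claw":0.4},{"rot":[0,0,0],"linear":[0,0,0],"claw":0.4}]'
python3 - <<'E'
from h import *
go(pose("r",2,z=.0536+.010+.002,x=-.0505+.002)+[0,.0005,0],4.4,.2)
E
```

```text
clock: 27.4
position: [0.5149, -0.1132, 0.1442]
ee_rot: [180.0, -0.1, -175.7]
wrist_force: [0.1, -0.8, -2.2]
gripper_width: 0.05
finger_force: 29.9
clock: 28.65
position: [0.5156, -0.2591, 0.1448]
ee_rot: [-179.9, -11.5, -175.7]
wrist_force: [-0.1, -0.9, -1.6]
gripper_width: 0.05
finger_force: 29.9
t 28.65 pos [ 0.5156 -0.2591  0.1448] F [-0.1 -0.9 -1.6] w 0.05 | units lin [-0.01 -0.09 -3.96] rot [ 0.02 -0.    0.01]
```

```bash
python3 -m jog '[{"rot":[0,0,0],"linear":[0,-0.07,-0.9],"claw":0.4},{"rot":[0,0,0],"linear":[0,0,-0.9],"claw":0.4},{"rot":[0,0,0],"linear":[0,0,-0.9],"claw":0.4},{"rot":[0,0,0],"linear":[0,0,-0.6],"claw":0.4},{"rot":[0,0,0],"linear":[0,0,-0.4],"claw":0.4},{"rot":[0,0,0],"linear":[0,0,-0.25],"claw":0.4},{"rot":[0,0,0],"linear":[0,0,0],"claw":0.4},{"rot":[0,0,0],"linear":[0,0,0],"claw":0.4}]'
python3 - <<'E'
from h import *
go(pose("r",2,z=.0536+.0015,x=-.044+.0005)+[0,.0005,0],4.4)
E
```

```text
clock: 29.65
position: [0.5162, -0.2612, 0.0661]
ee_rot: [-179.8, -11.5, -175.7]
wrist_force: [-0.3, 0.3, -1.9]
gripper_width: 0.0504
finger_force: 29.9
t 29.65 pos [ 0.5162 -0.2612  0.0661] F [-0.3  0.3 -1.9] w 0.0504 | units lin [ 0.21  0.03 -0.55] rot [ 0.19 -1.99  0.01]
```

```bash
python3 -m jog '[{"rot":[0,0,0],"linear":[0,0,-0.1],"claw":0.4},{"rot":[0.04,-0.4,0],"linear":[0.05,0.02,-0.1],"claw":0.4},{"rot":[0.04,-0.4,0],"linear":[0.05,0.01,-0.1],"claw":0.4},{"rot":[0.04,-0.4,0],"linear":[0.05,0,-0.1],"claw":0.4},{"rot":[0.04,-0.4,0],"linear":[0.04,0,-0.1],"claw":0.4},{"rot":[0.03,-0.4,0],"linear":[0.03,0,-0.1],"claw":0.4},{"rot":[0,0,0],"linear":[0,0,0],"claw":0.4},{"rot":[0,0,0],"linear":[0,0,0],"claw":0.4}]'
python3 - <<'E'
from h import *
go(pose("r",2,z=.0536+.0015,x=-.044+.0005)+[0,.0005,0],4.4)
c=arm.camera("scene");i=c["color"][150:310,200:440,::-1];cv2.imwrite("pics/s5.png",cv2.resize(i,(780,520),interpolation=3))
E
```

```text
clock: 30.65
position: [0.5196, -0.2608, 0.0549]
ee_rot: [180.0, -0.0, -175.7]
wrist_force: [-5.0, 0.4, 7.8]
gripper_width: 0.0497
finger_force: 29.9
t 30.65 pos [ 0.5196 -0.2608  0.0549] F [-5.   0.4  7.8] w 0.0497 | units lin [0.04 0.01 0.01] rot [-0.   -0.01  0.01]
```

View pics/s5.png

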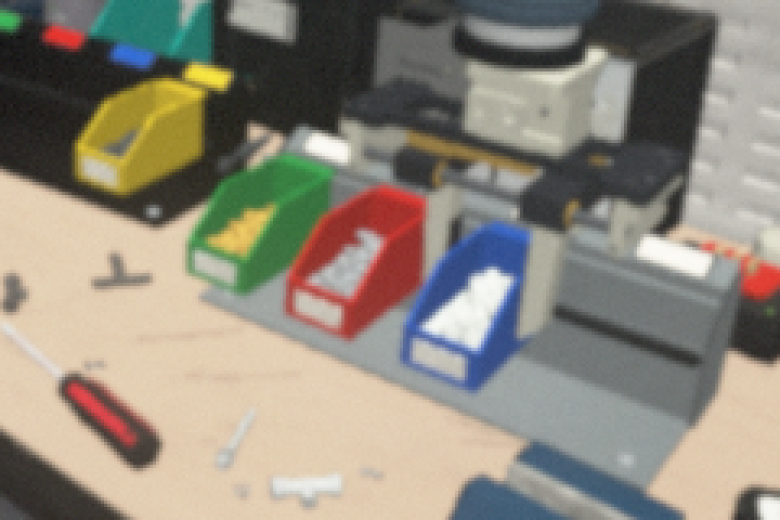

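Blue is seated, with green and red undisturbed. Next is yellow: x +1.83, y +16.8.

```bash
python3 -m jog '[{"rot":[0,0,0],"linear":[0,0,0],"claw":0.71},{"rot":[0,0,0],"linear":[0,0,0],"claw":0.71},{"rot":[0,0,0],"linear":[0,0,0.3],"claw":0.71},{"rot":[0,0,0],"linear":[0,0,0.8],"claw":0.71},{"rot":[0,0,0],"linear":[0,0,1],"claw":0.71},{"rot":[0,0,0],"linear":[0,0,1],"claw":0.71},{"rot":[0,0,0],"linear":[0,0,1],"claw":0.71},{"rot":[0,0,0],"linear":[0.11,1,0.5],"claw":0.71},{"rot":[0,0,0.32],"linear":[0.11,1,0],"claw":0.71},{"rot":[0,0,0],"linear":[0.11,1,0],"claw":0.71},{"rot":[0,0,0],"linear":[0.11,1,0],"claw":0.71},{"rot":[0,0,0],"linear":[0.11,1,0],"claw":0.71}]'
python3 -m jog '[{"rot":[0,0,0],"linear":[0.11,1,0],"claw":0.71},{"rot":[0,0,0],"linear":[0.11,1,0],"claw":0.71},{"rot":[0,0,0],"linear":[0.11,1,0],"claw":0.71},{"rot":[0,0,0],"linear":[0.11,1,0],"claw":0.71},{"rot":[0,0,0],"linear":[0.11,1,0],"claw":0.71},{"rot":[0,0,0],"linear":[0.11,1,0],"claw":0.71},{"rot":[0,0,0],"linear":[0.11,1,0],"claw":0.71},{"rot":[0,0,0],"linear":[0.11,1,0],"claw":0.71},{"rot":[0,0,0],"linear":[0.11,1,0],"claw":0.71},{"rot":[0,0,0],"linear":[0.11,1,0],"claw":0.71},{"rot":[0,0,0],"linear":[0.11,1,0],"claw":0.71},{"rot":[0,0,0],"linear":[0.05,0.75,0],"claw":0.71}]'
python3 - <<'E'
from h import *
go(pose("c",3),6.25)
c=arm.camera("top")
for i in(0,1,2):bin_in(c,i,"r")
E
```

```text
clock: 32.2
position: [0.5312, -0.1586, 0.1452]
ee_rot: [179.9, -0.0, -173.8]
wrist_force: [0.1, -0.4, -0.2]
gripper_width: 0.066
finger_force: 0.0
clock: 33.7
position: [0.5566, 0.076, 0.1456]
ee_rot: [179.9, 0.0, -173.8]
wrist_force: [-0.4, 0.5, 0.1]
gripper_width: 0.066
finger_force: 0.0
t 33.7 pos [0.5566 0.076  0.1456] F [-0.4  0.5  0.1] w 0.066 | units lin [-0.02  0.   -4.6 ] rot [-0.01 -0.    0.  ]
0 93 x,y,z 2/98% [[-10.2, -24.1, 76.2], [11.5, 21.1, 95.7]] top x,y [[-4.7, -19.4, 86.9], [11.3, 18.8, 95.6]]
1 255 x,y,z 2/98% [[-94.6, -23.2, 50.9], [12.6, 25.3, 95.7]] top x,y [[-62.6, -22.8, 85.9], [11.8, 24.9, 96.2]]
2 273 x,y,z 2/98% [[-89.7, -24.0, 48.4], [11.9, 24.9, 95.2]] top x,y [[-47.3, -23.6, 85.0], [11.9, 24.5, 95.8]]
```

```bash
python3 -m jog '[{"rot":[0,0,0],"linear":[0,0,-0.9],"claw":0.71},{"rot":[0,0,0],"linear":[0,0,-0.95],"claw":0.71},{"rot":[0,0,0],"linear":[0,0,-0.95],"claw":0.71},{"rot":[0,0,0],"linear":[0,0,-0.85],"claw":0.71},{"rot":[0,0,0],"linear":[0,0,-0.6],"claw":0.71},{"rot":[0,0,0],"linear":[0,0,-0.3],"claw":0.71},{"rot":[0,0,0],"linear":[0,0,0],"claw":0.4},{"rot":[0,0,0],"linear":[0,0,0],"claw":0.4},{"rot":[0,0,0],"linear":[0,0,0],"claw":0.4},{"rot":[0,0,0],"linear":[0,0,0],"claw":0.4}]'
python3 -m jog '[{"rot":[0,0,0],"linear":[0,0,0.4],"claw":0.4},{"rot":[0,0,0],"linear":[0,0,0.8],"claw":0.4},{"rot":[0,0,0],"linear":[0,0,1],"claw":0.4},{"rot":[0,0,0],"linear":[0,0,1],"claw":0.4},{"rot":[0,0,0],"linear":[0,0,1],"claw":0.4},{"rot":[0,0,0],"linear":[0,-0.5,0.3],"claw":0.4},{"rot":[0,0,0],"linear":[0,-1,0],"claw":0.4}]'
python3 - <<'E'
from h import *
go(pose("r",3,z=.0536+.055,x=-.0485)+[0,.0005,0],4.4,.2)
E
```

```text
clock: 35.0
position: [0.5564, 0.0751, 0.0552]
ee_rot: [179.9, 0.0, -173.8]
wrist_force: [-2.7, 4.8, 4.7]
gripper_width: 0.0498
finger_force: 29.9
clock: 35.88
position: [0.5568, 0.0437, 0.1452]
ee_rot: [180.0, 0.1, -173.7]
wrist_force: [0.5, 0.4, -1.0]
gripper_width: 0.0501
finger_force: 29.9
t 35.88 pos [0.5568 0.0437 0.1452] F [ 0.5  0.4 -1. ] w 0.0501 | units lin [ -1.75 -19.42  -1.83] rot [-0.19  2.   -0.32]
```

```bash
python3 -m jog '[{"rot":[0,0,-0.32],"linear":[-0.15,-1,0],"claw":0.4},{"rot":[0,0,0],"linear":[-0.15,-1,0],"claw":0.4},{"rot":[0,0,0],"linear":[-0.15,-1,0],"claw":0.4},{"rot":[0,0,0],"linear":[-0.15,-1,0],"claw":0.4},{"rot":[0,0,0],"linear":[-0.15,-1,0],"claw":0.4},{"rot":[0,0,0],"linear":[-0.15,-1,0],"claw":0.4},{"rot":[0,0,0],"linear":[-0.15,-1,0],"claw":0.4},{"rot":[0,0,0],"linear":[-0.15,-1,0],"claw":0.4},{"rot":[0,0,0],"linear":[-0.15,-1,0],"claw":0.4},{"rot":[0,0,0],"linear":[-0.14,-1,0],"claw":0.4},{"rot":[0,0,0],"linear":[-0.14,-1,0],"claw":0.4},{"rot":[0,0,0],"linear":[-0.14,-1,0],"claw":0.4}]'
python3 -m jog '[{"rot":[0,0,0],"linear":[0,-1,0],"claw":0.4},{"rot":[0,0,0],"linear":[0,-1,0],"claw":0.4},{"rot":[0,0,0],"linear":[0,-1,0],"claw":0.4},{"rot":[-0.05,0.6,0],"linear":[0,-1,0],"claw":0.4},{"rot":[-0.05,0.6,0],"linear":[0,-1,0],"claw":0.4},{"rot":[-0.05,0.6,0],"linear":[0,-1,0],"claw":0.4},{"rot":[-0.03,0.2,0],"linear":[0,-0.9,0],"claw":0.4},{"rot":[0,0,0],"linear":[0,-0.5,0],"claw":0.4},{"rot":[0,0,0],"linear":[0,0,0],"claw":0.4},{"rot":[0,0,0],"linear":[0,0,0],"claw":0.4}]'
python3 - <<'E'
from h import *
go(pose("r",3,z=.0536+.010+.002,x=-.0505+.002)+[0,.0005,0],4.4,.2)
E
```

```text
clock: 37.38
position: [0.5209, -0.1968, 0.1446]
ee_rot: [179.9, 0.0, -175.6]
wrist_force: [-0.6, 1.0, -1.3]
gripper_width: 0.0504
finger_force: 29.9
clock: 38.62
position: [0.5208, -0.343, 0.1447]
ee_rot: [-179.9, -11.5, -175.7]
wrist_force: [0.6, 1.2, -1.2]
gripper_width: 0.0499
finger_force: 29.9
t 38.62 pos [ 0.5208 -0.343   0.1447] F [ 0.6  1.2 -1.2] w 0.0499 | units lin [ 0.05 -0.09 -3.96] rot [ 0.01 -0.    0.01]
```

```bash
python3 -m jog '[{"rot":[0,0,0],"linear":[0.04,-0.07,-0.9],"claw":0.4},{"rot":[0,0,0],"linear":[0,0,-0.9],"claw":0.4},{"rot":[0,0,0],"linear":[0,0,-0.9],"claw":0.4},{"rot":[0,0,0],"linear":[0,0,-0.6],"claw":0.4},{"rot":[0,0,0],"linear":[0,0,-0.4],"claw":0.4},{"rot":[0,0,0],"linear":[0,0,-0.25],"claw":0.4},{"rot":[0,0,0],"linear":[0,0,0],"claw":0.4},{"rot":[0,0,0],"linear":[0,0,0],"claw":0.4}]'
python3 - <<'E'
from h import *
go(pose("r",3,z=.0536+.0015,x=-.044+.0005)+[0,.0005,0],4.4)
E
```

```text
clock: 39.62
position: [0.5222, -0.3451, 0.0662]
ee_rot: [-179.9, -11.5, -175.7]
wrist_force: [0.2, -0.1, -1.2]
gripper_width: 0.0499
finger_force: 29.9
t 39.62 pos [ 0.5222 -0.3451  0.0662] F [ 0.2 -0.1 -1.2] w 0.0499 | units lin [ 0.23  0.04 -0.55] rot [ 0.18 -1.99  0.01]
```

```bash
python3 -m jog '[{"rot":[0,0,0],"linear":[0,0,-0.1],"claw":0.4},{"rot":[0.04,-0.4,0],"linear":[0.05,0.02,-0.1],"claw":0.4},{"rot":[0.04,-0.4,0],"linear":[0.05,0.02,-0.1],"claw":0.4},{"rot":[0.04,-0.4,0],"linear":[0.05,0,-0.1],"claw":0.4},{"rot":[0.03,-0.4,0],"linear":[0.04,0,-0.1],"claw":0.4},{"rot":[0.03,-0.4,0],"linear":[0.04,0,-0.1],"claw":0.4},{"rot":[0,0,0],"linear":[0,0,0],"claw":0.4},{"rot":[0,0,0],"linear":[0,0,0],"claw":0.4}]'
python3 -m jog '[{"rot":[0,0,0],"linear":[0,0,0],"claw":0.71},{"rot":[0,0,0],"linear":[0,0,0],"claw":0.71},{"rot":[0,0,0],"linear":[0,0,0.3],"claw":0.71},{"rot":[0,0,0],"linear":[0,0,0.8],"claw":0.71},{"rot":[0,0,0],"linear":[0,0,1],"claw":0.71},{"rot":[0,0,0],"linear":[0,0,1],"claw":0.71},{"rot":[0,0,0],"linear":[0,0,1],"claw":0.71},{"rot":[0,0,0],"linear":[0,1,1],"claw":0.71},{"rot":[0,0,0],"linear":[-1,1,1],"claw":0.71},{"rot":[0,0,0],"linear":[-1,1,1],"claw":0.71},{"rot":[0,0,0],"linear":[-1,1,1],"claw":0.71},{"rot":[0,0,0],"linear":[-1,1,0],"claw":0.71}]'
python3 -m jog '[{"rot":[0,0,0],"linear":[-1,1,0],"claw":0.71},{"rot":[0,0,0],"linear":[-1,1,0],"claw":0.71},{"rot":[0,0,0],"linear":[-1,1,0],"claw":0.71},{"rot":[0,0,0],"linear":[-1,1,0],"claw":0.71},{"rot":[0,0,0],"linear":[0,1,0],"claw":0.71},{"rot":[0,0,0],"linear":[0,1,0],"claw":0.71},{"rot":[0,0,0],"linear":[0,1,0],"claw":0.71},{"rot":[0,0,0],"linear":[0,1,0],"claw":0.71},{"rot":[0,0,0],"linear":[0,1,0],"claw":0.71},{"rot":[0,0,0],"linear":[0,1,0],"claw":0.71},{"rot":[0,0,0],"linear":[0,1,0],"claw":0.71},{"rot":[0,0,0],"linear":[0,1,0],"claw":0.71}]'
python3 - <<'E'
from h import *
c=arm.camera("scene");i=c["color"][150:310,200:440,::-1];cv2.imwrite("pics/s6.png",cv2.resize(i,(780,520),interpolation=3))
for i in range(4):bin_in(c,i,"r")
c=arm.camera("top");i=c["color"][140:290,110:410,::-1];cv2.imwrite("pics/t6.png",cv2.resize(i,(780,390),interpolation=3))
for i in range(4):bin_in(c,i,"r")
E
```

```text
clock: 40.62
position: [0.5261, -0.3445, 0.0549]
ee_rot: [180.0, -0.0, -175.7]
wrist_force: [-4.5, 1.5, 6.9]
gripper_width: 0.0499
finger_force: 29.9
clock: 42.12
position: [0.4466, -0.2427, 0.2184]
ee_rot: [-179.9, 0.2, -175.6]
wrist_force: [0.3, 0.3, -0.7]
gripper_width: 0.0659
finger_force: 0.0
clock: 43.62
position: [0.3657, -0.0024, 0.2163]
ee_rot: [179.9, 0.1, -175.6]
wrist_force: [0.1, 0.3, -0.4]
gripper_width: 0.066
finger_force: 0.0
0 157 x,y,z 2/98% [[-70.1, -27.0, 64.3], [-2.2, 22.1, 95.0]] top x,y [[-70.3, -27.0, 84.5], [-2.0, 21.5, 95.1]]
1 938 x,y,z 2/98% [[-104.7, -25.3, 44.7], [-1.8, 24.0, 94.3]] top x,y [[-73.6, -24.9, 83.9], [1.6, 23.8, 94.8]]
2 757 x,y,z 2/98% [[-104.1, -25.6, 48.9], [-0.3, 23.2, 94.6]] top x,y [[-70.0, -25.4, 84.3], [1.1, 22.9, 95.2]]
3 1119 x,y,z 2/98% [[-105.1, -25.1, 45.3], [-0.2, 23.3, 94.9]] top x,y [[-75.5, -24.9, 85.2], [3.3, 23.4, 95.4]]
0 93 x,y,z 2/98% [[-13.7, -22.2, 74.9], [11.5, 22.6, 95.9]] top x,y [[-4.4, -19.4, 86.8], [11.3, 17.4, 95.8]]
1 254 x,y,z 2/98% [[-93.0, -23.1, 52.4], [12.6, 25.3, 95.2]] top x,y [[-63.7, -22.9, 85.7], [11.7, 25.1, 95.5]]
2 273 x,y,z 2/98% [[-89.8, -24.0, 50.4], [11.9, 24.9, 94.7]] top x,y [[-39.0, -23.1, 86.4], [11.8, 24.1, 95.1]]
3 448 x,y,z 2/98% [[-96.6, -24.1, 46.3], [11.5, 25.3, 95.2]] top x,y [[-65.8, -23.0, 85.5], [11.3, 25.2, 95.6]]
```

View pics/s6.png

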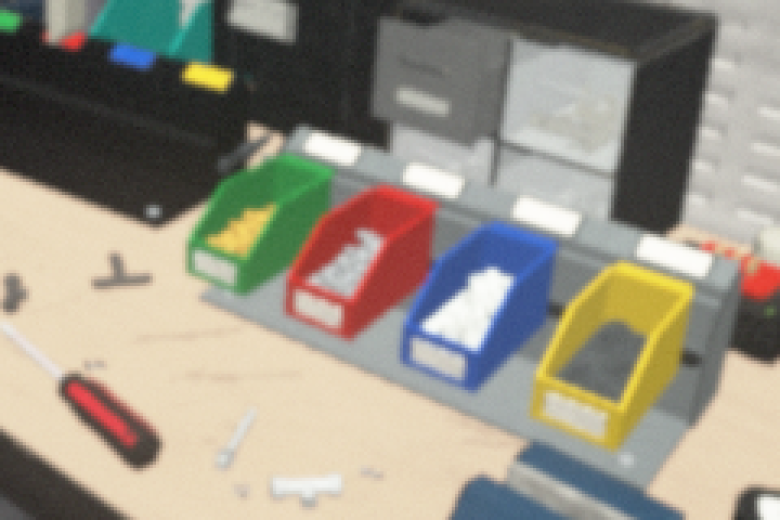

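View pics/t6.png

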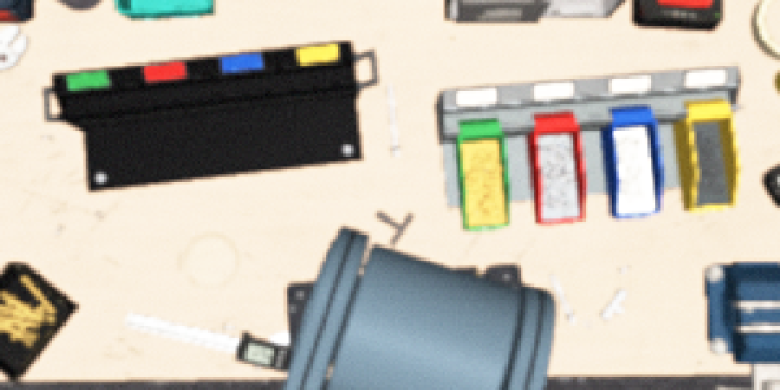

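All four bins hang level in front of their cards, in order green, red, blue, yellow, at matching heights and depths. The arm is clear.

```bash
python3 -c "
from rig import arm
print(arm.job_done())"
```

```text
the job is handed in; nothing more can be done
None
```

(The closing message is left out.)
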